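# Bring an over-run indexing head back to its station mark

## Robot

A 6-joint arm with a two-finger parallel gripper is mounted at the origin on the work surface. World frame = base frame: x ahead of the robot, y to its left, z up, the work surface at z = 0. Lengths are in m, angles in rad, forces in N, time in s.
With the tool pointing down it reaches from about 0.375 to 0.9 m from the base axis. Payload 3.1 kg.
Tool frame: the origin (TCP) lies at the very end of the fingers, on their centre line; the grasp point (between the pads) lies 19 mm behind it (grip_depth is the distance from the TCP to the grasp point, in m); z points along the fingers, y is the line along which they close (so a half turn about z gives the same grasp; the last joint's range is limited). The gripper opens to 85 mm and grips with 20 to 120 N. Pads are 22 mm wide; open, the fingers measure 114 mm over their backs; the gripper's body (76 mm by 85 mm) begins 54 mm behind the grasp point. The pads swing forward as they close: fully open they stand 13 mm farther back than shut.
Start: joints at [-1.488, 0.527, 1.433, -0, 1.181, -0.178], TCP at [0.162, -0.604, 0.231] pointing down, gripper open.
Joint ranges: [-3.08, 3.08], [-0.75, 2.2], [0.22, 2.44], [-1.43, 4.57], [0, 2.65], [-2.85, 2.85]. Speed limits (rad/s): [2.79, 2.79, 3.14, 3.14, 3.14, 3.14].

## Interface

Orientations are given as a unit quaternion [x, y, z, w].
In Python, from station import * gives the robot as it stands.
- The arm moves only by the tool apply_moves, never from a script. Its argument "plan" is a list of rows, each a list of 7 numbers: the shift along the tool's x, y, z in m, then the turn, a rotation vector about the tool's x, y, z in rad, then the gripper command: -1 is fully open, 1 is shut, values between are in proportion. In form: [[dx, dy, dz, wx, wy, wz, jaw], ...]. A call has 1 to 8 rows; each row shifts and turns the commanded pose from where the row before left it, along the tool's axes as they then stand; what a row does not reach is not made up. A row lasts 1/8 s, in which the tool goes at most 62.5 mm and 10.7 degrees, less where a joint would pass 70% of its speed; a pose out of reach is approached as far as the arm can. A call is refused whole if a number of a shift passes 0.0625 or a number of a turn 0.188, either way. A call with a gripper value outside its range is refused whole. The fingers move at their own pace and stop on an object; "force" is the grip in N (left out, the last holds). Time passes only in rows, so rows that do not move let the fingers close. It gives the time, the measured TCP pose, the force, the opening and the grip force at its end, in the units of the state.
- sense(): the state, without advancing time (a new reading comes with each control period).
- snapshot(name): name is "scene" or "top" or "wrist"; returns the picture (480x640x3 uint8, red, green, blue); there is no depth.
- calibration(name): a dict with "camera_matrix" (3x3 intrinsics, pixels), "k1" (the pictures are not rectified: a ray, as slopes to the right and down, at radius r is drawn at 1 + k1 r^2 times it, then the intrinsics apply), "R" (3x3) and "t" (3): a world point X has camera coordinates R X + t; the wrist camera has in their place "mount" (4x4, takes a point from camera to tool coordinates, whose origin is the TCP and whose axes are the flange's). Camera axes: x right, y down, z forward; pixel columns grow to the right and rows downward; lengths in m; the calibration is good to about 2 mm. A picture is of the moment at which its call begins: read the wrist's pose just before it. calibration takes no time and is no camera call.
- sign_off(): hands the job in; it is judged then, once.
The state is a dict: "t": time; "q": joint angles; "qd": joint speeds; "tau": joint torques, N m; "tcp_pos": TCP position; "tool_rot": TCP orientation; "force": force on the tool from outside, world axes, zero at the start; "ft_torque": the same for the moment, N m; "finger_gap": opening from 0.0 (shut) to 1.0 (fully open); "gripper_force": force on a finger pad.
Only numpy, scipy, OpenCV 4.12 (cv2) and the standard library are available. Lean on these libraries where they do the work, as an engineer would, in place of code of your own. Each camera call takes 0.05 s, during which the arm holds its last target. There are 200 camera calls.

## Task

The red hand indexing head on the welding bench has been clicked past its station. Press the outer end of its red rocker so that the pawl tips out of the teeth, turn the black bar knob back (counter-clockwise from above) until the yellow stripe on the flange lines up with the yellow block on the base, then press the rocker's inner end so that the pawl drops back into the teeth. Leave the blue head as it is.

Things in the scene. Friction and masses are not known exactly. Their poses are not given: they have to be found in the camera images.
- red_head: Bolted-down base of the head with red pads; origin on the dial's axis at bench level, x axis along its rocker, from the axis outward. Rocker: steel see-saw 96 x 26 mm lying along x, pivoted at x = 110 mm, inner end at 62 mm. A yellow block (30 mm high) stands at y = -81 mm. Toothed dial 142 mm across; on it a grey flange 90 mm across (top 32 mm up) with a radial yellow stripe.
- red_grip (a point): Grip point on the dial's axis, 57 mm above the bench, in the black bar knob: 56 mm long (x of this frame, which turns with the dial), 16 mm wide (y: close the fingers along y), top 15 mm above this point, red collar (48 mm across) 20 mm below it. Open to about 60 mm here: the rocker's end is 62 mm from the axis, up to 8 mm above this point. Turns with 0.06 N m, stays where left.
- red_dial (a joint): Red dial's angle, rad: 0 = stripe at the yellow block, positive = clockwise past it (from above); starts at 0.85 to 1.4. Twelve one-way saw teeth, 30 degrees each: with the pawl in, it clicks on clockwise but is blocked counter-clockwise within 30 degrees; with the pawl out it turns both ways, between stops at -0.6 and 2.2.
- red_pawl (a joint): Tilt of the red head's rocker, rad: 0 = pawl in, inner end down in the teeth; 0.40 = fully out, inner end up. It tips over centre at 0.2, then falls to that side by its own weight and stays. On the slope of a tooth it reads up to 0.12 and is still in.
- red_free_pad (a point): Centre of the top of the rocker's outer red pad (34 x 26 mm), 139 to 147 mm from the dial's axis; 59 to 63 mm above the bench with the pawl in, 50 mm with it out. Pressed straight down with closed fingers (under 1 N up to the end stop) it tips the pawl out. Moves with the rocker; x axis points outward along the rocker, level when the pawl is in.
- red_lock_pad (a point): Centre of the top of the rocker's inner red pad (34 x 26 mm), 73 to 81 mm from the dial's axis; about 63 mm above the bench with the pawl out, 50 to 54 mm with it in. Pressed straight down with closed fingers (under 1 N until the pawl lies on a tooth) it tips the pawl back in. Axes as for the outer pad.
- blue_stripe (a point): Outer end of the yellow stripe on the flange of the other, identical head, which has blue pads and collar; 33 mm above the bench, 45 mm from that dial's axis. Not to be turned. The heads may be either way round, left and right.
- blue_pawl (a joint): Tilt of the blue head's rocker, same meaning as the red one's; it starts in and stays in.

How it is judged:
On the way, in this order (a step that is already met when the one before it is completed fails the run):
1. the red pawl is tipped out of the teeth while the dial is still past its station (value of joint red_pawl above 0.3 rad and value of joint red_dial above 0.5 rad), for 0.1 s.
2. the dial is turned back to the yellow block with the pawl out (value of joint red_dial between -0.175 and 0.175 rad and value of joint red_pawl above 0.25 rad), for 0.1 s.
At the end, for the whole second after the job is handed in: The red dial's stripe is within 10 degrees of the yellow block, the red pawl is down in the teeth again (below 0.16 rad), and both are at rest (value of joint red_dial between -0.175 and 0.175 rad and value of joint red_pawl below 0.16 rad and velocity of joint red_dial between -0.1 and 0.1 rad/s and velocity of joint red_pawl between -0.1 and 0.1 rad/s); the robot touches nothing.
It fails at once if the blue dial is turned (its stripe's end moves more than 10 mm) (distance of blue_stripe from where it was at the start of the episode above 0.01 m).
It fails at once if the blue pawl is tipped out (value of joint blue_pawl above 0.25 rad).
It also fails if it takes over 51 s, if anything falls off the work surface, if the arm or the gripper's body presses on something with over 40 N, if the wrist force passes 120 N, or if a joint passes its speed limit or range.

## Working session

There is one attempt and no reset: what is moved stays moved. The work goes in short steps, Python scripts to look and compute and a tool call to move; the robot and the scene stay as the last step left them, time stands still between calls to the robot, and variables do not carry over. Pictures are saved under pics/ and viewed, at most 10 in all, crops included, and the job is handed in when it is done.

Besides the shell and the picture viewer there is one more tool, called after "Emit:" as name([rows], argument=value, ...), one row to a line, values as JSON. apply_moves: Moves the arm, as the interface text tells. Its arguments: {"type":"object","properties":{"plan":{"type":"array"},"force":{"type":"number"}},"required":["plan"]}

```bash
mkdir -p pics; python3 - <<'E'
from station import *
import cv2
for n in ("top","scene"):
    cv2.imwrite(f"pics/{n}0.png",snapshot(n)[:,:,::-1])
s=sense();print(s['t'],s['tcp_pos'],s['tool_rot'])
E
```

```text
0.1 [ 0.16176361 -0.60306525  0.2304303 ] [ 9.91444165e-01  1.30528020e-01  5.29614602e-05 -9.48823258e-04]
```

View pics/top0.png

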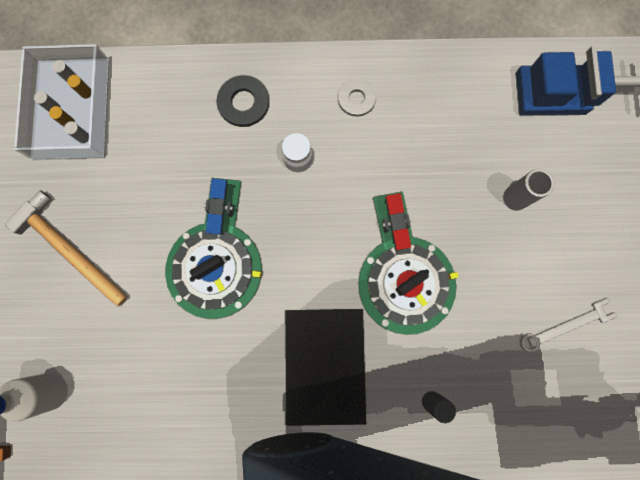

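View pics/scene0.png

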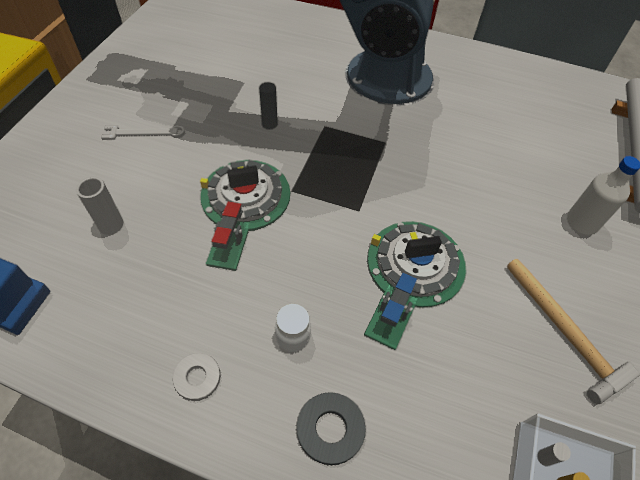

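```bash
cat > h.py <<'E'
from station import *
import numpy as np, cv2
from scipy.spatial.transform import Rotation as Ro
def ray(uv,name,s=None):
    c=calibration(name);K=np.array(c['camera_matrix']);k=c['k1']
    d=(np.array(uv,float)-K[:2,2])/[K[0,0],K[1,1]]
    p=d.copy()
    for _ in range(20): p=d/(1+k*(p@p))
    v=np.r_[p,1]
    if name=='wrist':
        M=np.array(c['mount']);R=Ro.from_quat(s['tool_rot']).as_matrix()
        return R@M[:3,3]+s['tcp_pos'],R@M[:3,:3]@v
    R=np.array(c['R']);return -R.T@np.array(c['t']),R.T@v
def at(uv,z,name,s=None):
    o,d=ray(uv,name,s);return o+d*(z-o[2])/d[2]
E
python3 - <<'E'
from h import *
im=cv2.imread('pics/top0.png')[180:345,340:480]
cv2.imwrite('pics/c1.png',cv2.resize(im,None,fx=3.6,fy=3.6,interpolation=cv2.INTER_CUBIC)) 
for n,uv,z in [('collar',(410,284),.03),('outer',(395,201),.06),('inner',(402,242),.052),('block',(454,276),.03),('stripe',(423,302),.033)]:
    print(n,at(uv,z,'top').round(4))
c=calibration('wrist');print(np.array(c['mount']).round(3),c['camera_matrix'])
E
```

```text
collar [ 0.4715 -0.1711  0.03  ]
outer [ 0.613  -0.1464  0.06  ]
inner [ 0.5425 -0.1568  0.052 ]
block [ 0.484  -0.2485  0.03  ]
stripe [ 0.4398 -0.1917  0.033 ]
[[ 0.    -0.949 -0.314  0.081]
 [ 1.    -0.     0.     0.001]
 [-0.    -0.314  0.949 -0.142]
 [ 0.     0.     0.     1.   ]] [[362.40126841   0.         319.04951053]
 [  0.         362.40126841 239.67027937]
 [  0.           0.           1.        ]]
```

View pics/c1.png

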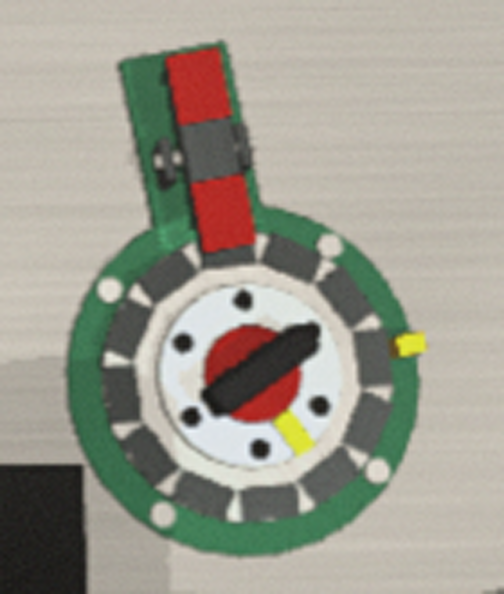

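```bash
python3 - <<'E'
from h import *
P={}
for n,c,z in [('axis',(251,366),.032),('outer',(199,85),.061),('inner',(224,213),.052),('block',(411,345),.03),('stripe',(302,447),.032),('b1',(207,402),.072),('b2',(317,332),.072)]:
    P[n]=at(np.array(c)/3.6+[340,180],z,'top')[:2];print(n,P[n].round(4))
a=P['axis'];an=lambda v:np.arctan2(v[1],v[0])
for n in P: d=P[n]-a;print(n,np.hypot(*d).round(4),an(d).round(3))
print('bar ctr',(P['b1']+P['b2'])/2,'bar ang',an(P['b2']-P['b1']))
R=Ro.from_quat(sense()['tool_rot']).as_matrix();print(R.round(3))
E
```

```text
axis [ 0.4754 -0.1704]
outer [ 0.6082 -0.1466]
inner [ 0.5474 -0.1574]
block [ 0.4843 -0.2488]
stripe [ 0.4361 -0.1932]
b1 [ 0.4566 -0.1428]
b2 [ 0.4879 -0.195 ]
axis 0.0 0.0
outer 0.1349 0.178
inner 0.0732 0.18
block 0.0788 -1.459
stripe 0.0455 -2.616
b1 0.0334 2.171
b2 0.0275 -1.102
bar ctr [ 0.47222812 -0.16889697] bar ang -1.029940291485285
[[ 0.966  0.259 -0.   ]
 [ 0.259 -0.966  0.002]
 [ 0.    -0.002 -1.   ]]
```

Emit:
apply_moves([
  [0.041,-0.028,0,0,0,0,1],
  [0.041,-0.028,0,0,0,0,1],
  [0.041,-0.028,0,0,0,0,1],
  [0.041,-0.028,0,0,0,0,1],
  [0.041,-0.028,0,0,0,0,1],
  [0.041,-0.028,0,0,0,0,1],
])

```text
t: 0.85
tcp_pos: [0.3567, -0.3762, 0.231]
tool_rot: [0.991, 0.13, -0.0, -0.0]
force: [0.1, -0.6, -0.0]
finger_gap: -0.003
gripper_force: 0.0
```

Emit:
apply_moves([
  [0.041,-0.028,0,0,0,0,1],
  [0.041,-0.028,0,0,0,0,1],
  [0.041,-0.028,0,0,0,0,1],
  [0.041,-0.028,0,0,0,0,1],
  [0.041,-0.028,0,0,0,0,1],
  [0.041,-0.028,0,0,0,0,1],
  [0,0,0,0,0,0,1],
  [0,0,0,0,0,0,1],
])

```text
t: 1.85
tcp_pos: [0.5495, -0.1518, 0.2308]
tool_rot: [0.991, 0.131, -0.001, -0.0]
force: [-0.5, 0.1, -0.9]
finger_gap: 0.002
gripper_force: 0.0
```

```bash
python3 - <<'E'
from h import *
import json
s=sense();im=snapshot('wrist');cv2.imwrite('pics/w1.png',im[:,:,::-1])
json.dump({k:list(map(float,s[k])) for k in('tcp_pos','tool_rot')},open('w1.json','w'))
print(s['t'],s['tcp_pos'],s['q'],s['force'])
E
```

```text
1.85 [ 0.54945258 -0.15175432  0.23083294] [-4.65130217e-01  4.54518809e-01  1.57240561e+00 -6.80595393e-04
  1.11600846e+00  8.43457690e-01] [-0.49445057  0.09496787 -0.94805682]
```

View pics/w1.png

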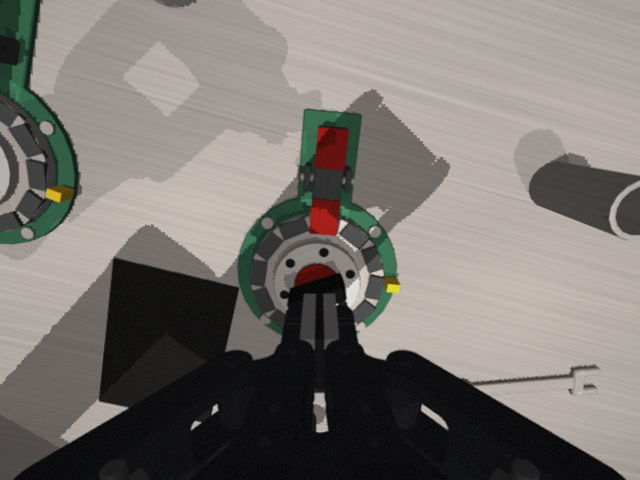

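```bash
python3 - <<'E'
from h import *
import json
s=json.load(open('w1.json'))
for n,c,z in [('outer',(332,147),.061),('inner',(325,217),.052),('block',(393,287),.03),('tipc',(320,290),.23),('bolt1',(267,223),.02),('bolt2',(375,231),.02)]:
    print(n,at(c,z,'wrist',s).round(4))
E
```

```text
outer [ 0.6098 -0.1473  0.061 ]
inner [ 0.548  -0.1584  0.052 ]
block [ 0.4884 -0.2483  0.03  ]
tipc [ 0.5606 -0.1498  0.23  ]
bolt1 [ 0.5188 -0.1062  0.02  ]
bolt2 [ 0.539 -0.214  0.02 ]
```

Emit:
apply_moves([
  [0.032,0.0055,0.02,0,0,0,1],
  [0.032,0.0055,0.04,0,0,0,1],
  [0,0,0.04,0,0,0,1],
  [0,0,0.04,0,0,0,1],
  [0,0,0.015,0,0,0,1],
  [0,0,0.012,0,0,0,1],
  [0,0,0.008,0,0,0,1],
  [0,0,0,0,0,0,1],
])

```text
t: 2.9
tcp_pos: [0.615, -0.1461, 0.0568]
tool_rot: [0.991, 0.13, 0.0, 0.0]
force: [-0.5, -0.4, 0.8]
finger_gap: 0.001
gripper_force: 0.0
```

Go down to the end stop gently.

Emit:
apply_moves([
  [0,0,0.004,0,0,0,1],
  [0,0,0.003,0,0,0,1],
  [0,0,0.002,0,0,0,1],
  [0,0,0,0,0,0,1],
])

```text
t: 3.4
tcp_pos: [0.6154, -0.146, 0.051]
tool_rot: [0.991, 0.131, 0.001, 0.001]
force: [-4.3, 0.7, 17.8]
finger_gap: -0.002
gripper_force: 8.4
```

Emit:
apply_moves([
  [0,0,-0.03,0,0,0,1],
  [0,0,-0.05,0,0,0,1],
  [-0.036,-0.0035,-0.05,0,0,0,-0.41],
  [-0.036,-0.0035,0,0,0,0,-0.41],
  [-0.036,-0.0035,0,0,0,0,-0.41],
  [-0.036,-0.0035,0,0,0,0,-0.41],
  [0,0,0,0,0,0.18,-0.41],
  [0,0,0,0,0,0.18,-0.41],
])

```text
t: 4.4
tcp_pos: [0.4717, -0.1697, 0.1779]
tool_rot: [0.999, -0.052, 0.0, 0.0]
force: [0.5, -0.7, 1.2]
finger_gap: 0.704
gripper_force: 0.0
```

Emit:
apply_moves([
  [0,0,0,0,0,0.18,-0.41],
  [0,0,0,0,0,0.18,-0.41],
  [0,0,0,0,0,0.18,-0.41],
  [0,0,0,0,0,0.18,-0.41],
  [0,0,0,0,0,0.18,-0.41],
  [0,0,0,0,0,0.03,-0.41],
  [0,0,0,0,0,0,-0.41],
])

```text
t: 5.28
tcp_pos: [0.4721, -0.1696, 0.1775]
tool_rot: [0.871, -0.491, 0.0, 0.0]
force: [-0.2, -0.1, 0.0]
finger_gap: 0.707
gripper_force: 0.0
```

```bash
python3 - <<'E'
from h import *
import json
s=sense();im=snapshot('wrist');cv2.imwrite('pics/w2.png',im[:,:,::-1])
json.dump({k:list(map(float,s[k])) for k in('tcp_pos','tool_rot')},open('w2.json','w'))
R=Ro.from_quat(s['tool_rot']).as_matrix()
print(s['t'],s['tcp_pos'],s['q'][5],s['finger_gap'],np.arctan2(R[1,0],R[0,0]))
E
```

```text
5.275 [ 0.47205883 -0.16955535  0.17748175] 2.028759416213852 0.7066281692214957 -1.0259324699276693
```

View pics/w2.png

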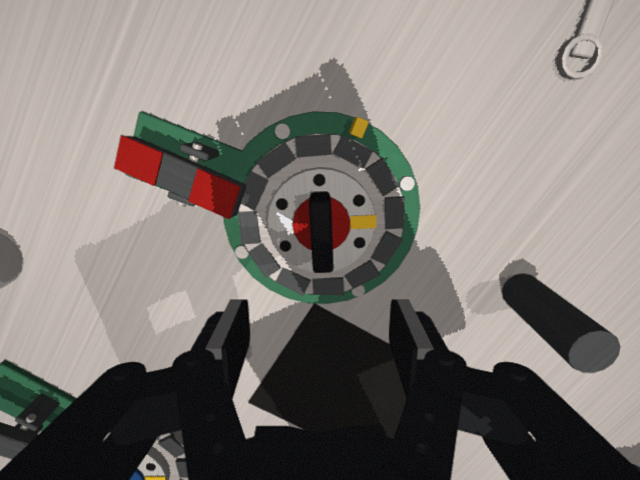

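```bash
python3 - <<'E'
from h import *
import json
s=json.load(open('w2.json'))
g={}
for n,c,z in [('bar',(322,231),.072),('b1',(320,194),.072),('b2',(324,270),.072),('collar',(321,222),.037),('outer',(138,160),.05),('inner',(217,192),.063),('block',(359,128),.03),('stripe',(375,222),.032)]:
    g[n]=at(c,z,'wrist',s);print(n,g[n].round(4))
E
```

```text
bar [ 0.4739 -0.1758  0.072 ]
b1 [ 0.489  -0.1979  0.072 ]
b2 [ 0.457  -0.1509  0.072 ]
collar [ 0.4728 -0.1729  0.037 ]
outer [ 0.6126 -0.1468  0.05  ]
inner [ 0.5515 -0.1595  0.063 ]
block [ 0.4856 -0.2496  0.03  ]
stripe [ 0.4342 -0.1947  0.032 ]
```

Emit:
apply_moves([
  [0.002,0,0.04,0,0,0,-0.41],
  [0,0,0.04,0,0,0,-0.41],
  [0,0,0.03,0,0,0,-0.41],
  [0,0,0.015,0,0,0,-0.41],
  [0,0,0.0085,0,0,0,-0.41],
  [0,0,0,0,0,0,-0.41],
], force=30)

```text
t: 6.08
tcp_pos: [0.4732, -0.1714, 0.0439]
tool_rot: [0.871, -0.492, 0.0, 0.0]
force: [0.1, -0.5, 1.3]
finger_gap: 0.706
gripper_force: 0.0
```

Emit:
apply_moves([
  [0,0,0,0,0,0,1],
  [0,0,0,0,0,0,1],
  [0,0,0,0,0,0,1],
  [0,0,0,0,0,0,1],
], force=30)

```text
t: 6.58
tcp_pos: [0.4719, -0.1721, 0.0447]
tool_rot: [0.871, -0.491, -0.0, 0.001]
force: [-4.0, -4.5, 5.8]
finger_gap: 0.18
gripper_force: 30.2
```

Emit:
apply_moves([
  [0,0.001,0,0,0,-0.15,1],
  [0,0,0,0,0,-0.15,1],
  [0,0,0,0,0,-0.15,1],
  [0,0,0,0,0,-0.15,1],
])

```text
t: 7.08
tcp_pos: [0.4728, -0.1711, 0.0447]
tool_rot: [0.978, -0.211, 0.001, -0.0]
force: [2.6, 5.5, 3.9]
finger_gap: 0.182
gripper_force: 30.0
```

Emit:
apply_moves([
  [0,0,0,0,0,-0.15,1],
  [0,0,0,0,0,-0.15,1],
  [0,0,0,0,0,-0.15,1],
  [0,0,0,0,0,-0.154,1],
  [0,0,0,0,0,0,1],
  [0,0,0,0,0,0,1],
])

```text
t: 7.82
tcp_pos: [0.473, -0.1698, 0.0448]
tool_rot: [0.996, 0.087, 0.001, -0.001]
force: [4.8, 9.9, 4.4]
finger_gap: 0.18
gripper_force: 30.2
```

```bash
python3 - <<'E'
from h import *
s=sense();R=Ro.from_quat(s['tool_rot']).as_matrix()
print(s['t'],s['tcp_pos'],s['force'],s['ft_torque'],np.arctan2(R[1,0],R[0,0]))
E
```

```text
7.825 [ 0.47298157 -0.1697856   0.04476294] [4.82586533 9.92349946 4.43790866] [ 1.24786022 -0.55811891  0.09143898] 0.17484333943702007
```

Emit:
apply_moves([
  [0,0,0,0,0,0,-0.41],
  [0,0,0,0,0,0,-0.41],
  [0,0,0,0,0,0,-0.41],
  [0,0,-0.01,0,0,0,-0.41],
  [0,0,-0.04,0,0,0,-0.41],
  [0,0,-0.04,0,0,0,-0.41],
  [0,0,-0.04,0,0,0,-0.41],
  [0,0,0,0,0,0,-0.41],
])

```text
t: 8.82
tcp_pos: [0.4741, -0.1731, 0.1773]
tool_rot: [0.996, 0.088, 0.003, 0.003]
force: [0.3, -0.2, 0.2]
finger_gap: 0.706
gripper_force: 0.0
```

```bash
python3 - <<'E'
from h import *
import json
s=sense();im=snapshot('wrist')
cv2.imwrite('pics/w3.png',cv2.resize(im[60:340,150:500,::-1],None,fx=2,fy=2,interpolation=cv2.INTER_CUBIC))
json.dump({k:list(map(float,s[k])) for k in('tcp_pos','tool_rot')},open('w3.json','w'))
print(s['t'],s['tcp_pos'],s['finger_gap'])
E
```

```text
8.825 [ 0.47407385 -0.1731152   0.17731361] 0.7058731762206227
```

View pics/w3.png

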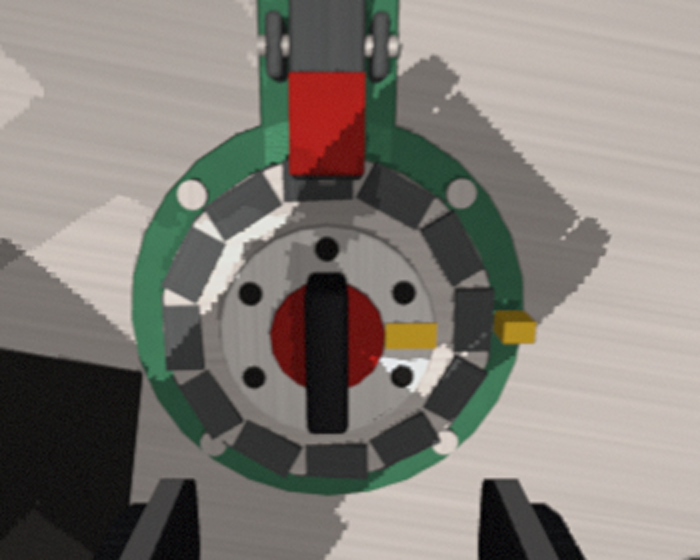

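The stripe (411,336 in the crop) now points at the yellow block (518,330). The pawl is out, with the inner pad at (326,123).

```bash
python3 - <<'E'
from h import *
import json
s=json.load(open('w3.json'))
f=lambda c,z:at(np.array(c)/2+[150,60],z,'wrist',s)[:2]
a=f((328,336),.035);st=f((436,336),.032);b=f((518,330),.03);i=f((327,123),.063)
an=lambda v:np.arctan2(v[1],v[0])
print('axis',a,'inner',i,'dial',an(b-a)-an(st-a),an(i-a),an(b-a)+np.pi/2)
R=Ro.from_quat(s['tool_rot']).as_matrix()
print((R.T@np.r_[i-s['tcp_pos'][:2],0]).round(4), R[:2,:2])
E
```

```text
axis [ 0.47200306 -0.17069484] inner [ 0.55322654 -0.1565125 ] dial 0.03390708245632035 0.17286609613578374 0.18850527507360826
[ 0.0808 -0.0025  0.0005] [[ 0.9845805   0.17480027]
 [ 0.1748322  -0.98458828]]
```

Emit:
apply_moves([
  [0.04,-0.001,0,0,0,0,1],
  [0.04,-0.0015,0,0,0,0,1],
  [0,0,0.04,0,0,0,1],
  [0,0,0.04,0,0,0,1],
  [0,0,0.025,0,0,0,1],
  [0,0,0.008,0,0,0,1],
  [0,0,0.004,0,0,0,1],
  [0,0,0,0,0,0,1],
])

```text
t: 9.88
tcp_pos: [0.5508, -0.1556, 0.0572]
tool_rot: [0.996, 0.088, 0.0, 0.0]
force: [-0.1, 0.8, 0.1]
finger_gap: -0.001
gripper_force: 0.0
```

Emit:
apply_moves([
  [0,0,0.003,0,0,0,1],
  [0,0,0.002,0,0,0,1],
  [0,0,0.001,0,0,0,1],
  [0,0,0,0,0,0,1],
])

```text
t: 10.38
tcp_pos: [0.5512, -0.1559, 0.0539]
tool_rot: [0.996, 0.088, 0.001, 0.001]
force: [-3.7, 0.5, 16.5]
finger_gap: 0.001
gripper_force: 8.1
```

The press met 16.5 N at z = 0.054, so the pawl is resting on a tooth. I'll lift clear and check.

Emit:
apply_moves([
  [0,0,-0.02,0,0,0,1],
  [0,0,-0.05,0,0,0,1],
  [-0.04,0,-0.05,0,0,0,1],
  [-0.04,0,0,0,0,0,1],
  [0,0,0,0,0,0,1],
])

```text
t: 11.0
tcp_pos: [0.4701, -0.1688, 0.1707]
tool_rot: [0.996, 0.087, -0.0, -0.0]
force: [-0.0, 0.8, -0.4]
finger_gap: -0.003
gripper_force: 0.0
```

```bash
python3 - <<'E'
from h import *
import json
s=sense();im=snapshot('wrist')
cv2.imwrite('pics/w4.png',cv2.resize(im[0:290,150:500,::-1],None,fx=2,fy=2,interpolation=cv2.INTER_CUBIC))
json.dump({k:list(map(float,s[k])) for k in('tcp_pos','tool_rot')},open('w4.json','w'))
print(s['t'],s['tcp_pos'],s['force'])
E
```

```text
11.0 [ 0.4701242  -0.16876823  0.1706891 ] [-0.02348698  0.82204309 -0.36162788]
```

View pics/w4.png

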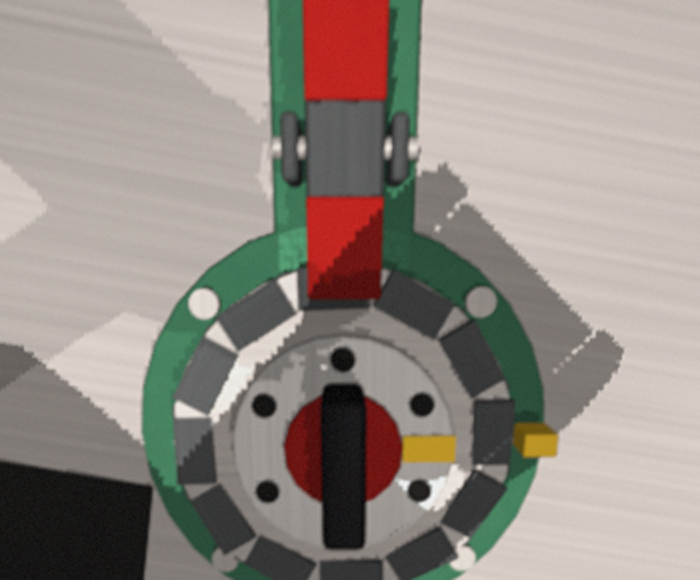

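The stripe (429,449) still lines up with the block (537,440). The outer pad now looks wider than the inner one (85 px against 75 px), so the outer end is up and the pawl is in. I'm handing the job in.

```bash
python3 -c "
from station import *
print(sign_off())"
```

```text
the job is handed in; nothing more can be done
None
```

I tipped the red pawl out, turned the dial back to about 0.03 rad (2°) from the yellow block, pressed the pawl back into the teeth, and handed the job in at about 11 s without touching the blue head; `sign_off()` returned no verdict.

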